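# Build up the guitar neck rest

### The arm

A 6-joint arm with a two-finger parallel gripper is mounted at the origin on the work surface. World frame = base frame: x ahead of the robot, y to its left, z up, the work surface at z = 0. Lengths are in m, angles in degrees, forces in N, time in s.
With the tool pointing down it reaches from about 0.375 to 0.75 m from the base axis. Payload 9 kg.
Tool frame: the origin (TCP) lies where the fingers leave the gripper's body, on its centre line; the fingertips stand 73 mm ahead of it and the grasp point (between the pads) lies 54 mm ahead of it (robot.tip_reach is the distance from the TCP to the fingertips, in m); z points along the fingers, y is the direction in which the jaws open and shut (so a half turn about z gives the same grasp; the last joint's range is limited). The gripper opens to 85 mm and grips with 20 to 120 N. Pads are 22 mm wide; open, the fingers measure 114 mm over their backs; the gripper's body (76 mm by 85 mm) begins 54 mm behind the grasp point. The pads swing forward as they close: fully open they stand 13 mm farther back than shut.
Start: joints at [63.787, 5.964, 5.575, 89.605, 0, 77.527], TCP at [0.143, 0.583, 0.304] pointing down, gripper open.
Joint ranges: [-171.21, 171.21], [-48.23, 106.86], [-62.78, 66.21], [-105.2, 120.99], [-86.42, 89.51], [-180, 180]. Speed limits (degrees/s): [127.2, 127.2, 147.25, 180, 180, 180].

### API

Orientations are given as [roll, pitch, yaw] about the fixed x, y, z axes, in that order (R = Rz(yaw) Ry(pitch) Rx(roll)).
In Python, from plant import robot gives the robot as it stands. Calls block until the motion is done:
- robot.move_pose(position, orientation): joint-space move of the TCP to a pose.
- robot.line_to(position, vel=0.15, rotation=None, guard=None): straight line of the TCP; rotation=None keeps the orientation; vel is the mean speed in m/s. With guard (N) it stops when the force on the tool has changed by that much, and returns True; else False.
- robot.goto_joints(angles): joint-space move.
- robot.set_gripper(opening): finger opening in m; the grip force is fixed at half the most; returns when the fingers have stopped.
- robot.pause(seconds).
- robot.ik(position, orientation): joint angles nearest the present ones, or None.
- robot.observe(): the state.
- robot.grab_frame(name): name is "scene" or "top" or "wrist"; returns the picture (400x640x3 uint8, blue, green, red); there is no depth.
- robot.get_calibration(name): a dict with "vertical_fov" (degrees; the focal length in pixels is half the picture's height over the tangent of half this angle, whatever the lens; pixels are square), "cx", "cy" (the principal point, pixels), "rvec" (rotation vector, rad) and "tvec" (3), from world to camera coordinates, as OpenCV has them. Camera axes: x right, y down, z forward; pixel columns grow to the right and rows downward; lengths in m; the calibration is good to about 2 mm. A picture is of the moment at which its call begins: read the wrist's pose just before it. get_calibration takes no time and is no camera call; for the wrist camera it gives the pose at the moment of the call.
A pose or a line that the arm cannot do raises robot.IKError and nothing moves.
- robot.job_done(): hands the job in, once; it reports no verdict.
The state is a dict: "time": time; "q": joint angles; "qvel": joint speeds; "joint_torque": joint torques, N m; "tool_pos": TCP position; "tcp_rot": TCP orientation; "ft_force": force on the tool from outside, world axes, zero at the start; "torque": the same for the moment, N m; "gripper_width": finger opening in m.
Only numpy, scipy, OpenCV 4.12 (cv2) and the standard library are available. Lean on these libraries where they do the work, as an engineer would, in place of code of your own. Each camera call takes 0.05 s, during which the arm holds its last target. There are 200 camera calls.

### The job

Build up the neck rest for the guitar job. Take the pale maple spacer from the sloping rack and set it on the notched base fixed to the bench, red end over red end, so that both lugs drop fully into the notches; then set the dark cork-lined cradle on the spacer in the same way. Set the parts down rather than dropping them, leave the finished stack level and standing free, and do not disturb the other things on the bench.

Things in the scene. Friction and masses are not known exactly. Their poses are not given: they have to be found in the camera images.
- base: Neck-rest base, fixed to the bench: beech block 120 (x) x 50 (y) mm on a steel foot plate 160 x 90 x 8 mm; its notched top is 60 mm above the bench. Origin on the bench under its centre; z up, x along its length towards its red-painted end. The seated spacer's centre lies 90 mm above this origin, axes parallel.
- base_notch (a point): Mouth of the base's wide notch, level with its top, centred across its width, 47 mm from its middle towards the red end. The base's top has two notches, 15 mm deep, 26 mm long, open at the top and the end faces: 32 mm wide (y) at the red +x end, 18 mm wide at the plain -x end.
- rack: Fixed plywood rack, 250 mm wide (y). Origin on the bench under its middle, z up, x level, pointing uphill. Its shelf, 160 mm long, rises at 32 degrees to +x, from x = -75, z = 20 mm (a ledge stands 22 mm above it there) to 105 mm high. An 8 mm rib parts two bays, middles near y = +60 and -60 mm: spacer in one, cradle in the other, either way, each lying on its lugs, plain end on the ledge, red end uphill.
- spacer_mid (a point): Centre of the spacer, a loose pale maple block 120 (x) x 50 (y) mm, 60 mm high without its lugs (73 with them), 0.2 to 0.35 kg. The point is 30 mm below its notched top and 43 mm above its lugs' undersides. x along its length to its red-painted end, z from lugs to notched top (square to the rack's shelf while it lies there). Seated, it is 90 mm above the bench.
- spacer_lug (a point): Underside of the spacer's wide lug, centred across its width, 48 mm from its middle towards the red end. The spacer has two lugs below, 13 mm deep, 24 mm long, flush with its end faces: 28 mm wide (y) at the red +x end, 14 mm wide at the plain -x end; the lower 6 mm taper by 3 mm a side. Axes as the spacer's.
- spacer_notch (a point): Mouth of the spacer's wide notch, level with its top, centred across its width, 47 mm from its middle towards the red end. The spacer's top has two notches, 15 mm deep, 26 mm long, open at the top and the end faces: 32 mm wide (y) at the red +x end, 18 mm wide at the plain -x end.
- cradle_mid (a point): Middle of the cradle, a loose dark walnut saddle: block 120 (x) x 50 (y) mm, 45 mm high, a horn 22 mm long and 22 mm high across each end of its top, 4 mm cork between; 80 mm over all with lugs, 0.2 to 0.35 kg. The point is 43 mm above the lugs' undersides, 15 mm below the block's top. x to its red end, z from lugs to horns. Seated, it is 60 mm above the spacer's centre (150 above the bench).
- cradle_lug (a point): Underside of the cradle's wide lug, centred across its width, 48 mm from its middle towards the red end. The cradle has two lugs below, 13 mm deep, 24 mm long, flush with its end faces: 28 mm wide (y) at the red +x end, 14 mm wide at the plain -x end; the lower 6 mm taper by 3 mm a side. Axes as the cradle's.
- glue: Bystander: yellow glue bottle with orange cap, 54 mm across, 130 mm tall, standing; origin under its centre.
- jar: Bystander: amber jar with dark cap, 60 mm across, 80 mm tall, standing; origin under its centre.
- driver: Bystander: screwdriver lying on the bench, 200 mm long along its x; origin on the bench at about its middle.
- plane: Bystander: wooden hand plane, 150 (x) x 45 (y) mm, 75 mm tall; origin under its centre.
- spray: Bystander: white spray bottle with blue top, 72 mm across, 200 mm tall, standing; origin under its centre.
- offcut: Bystander: dark wood offcut, 140 (x) x 50 (y) x 22 mm; origin under its centre.
- binding: Bystander: white coil of binding, 90 mm across, 18 mm high, lying flat; origin under its centre.
There are look-alikes about, which are no part of the job. Leave any pink or turquoise look-alike of the part that bears spacer_mid alone.

How it is judged:
By the outcome, as a careful person would: the job done as asked, in the order asked, and still so for the second after the job is handed in, with the robot touching nothing.
It also fails if it takes over 72 s, if anything falls off the work surface, if the arm or the gripper's body presses on something with over 40 N, if the wrist force passes 120 N, or if a joint passes its speed limit or range.

## Working session

There is one attempt and no reset: what is moved stays moved. The work goes in short steps, each a Python script; the robot and the scene stay as the last script left them, time stands still between calls to the robot, and variables do not carry over. Pictures are saved under pics/ and viewed, about 8 in all and at most 12, crops included, and the job is handed in when it is done.

```bash
ls; mkdir -p pics; python3 - <<'E'
from plant import robot
import cv2
for n in ("scene","top"):
    cv2.imwrite(f"pics/{n}0.png",robot.grab_frame(n)); c=robot.get_calibration(n); print(n,c)
    R=cv2.Rodrigues(c["rvec"])[0] if not isinstance(c["rvec"],list) else None
print(robot.observe())
a=cv2.imread("pics/scene0.png");b=cv2.imread("pics/top0.png")
E
```

```text
pics
scene {'vertical_fov': 48.6985399629026, 'cx': 308.918402326754, 'cy': 199.5236777154763, 'rvec': array([ 2.06728709,  1.44650762, -0.54673352]), 'tvec': array([-0.17890783, -0.30988455,  1.57183859])}
top {'vertical_fov': 53.76145627274342, 'cx': 319.1390754919912, 'cy': 192.20154062377986, 'rvec': array([ 2.1609783 , -2.19259963,  0.13145022]), 'tvec': array([-0.00588509,  0.517564  ,  1.37449304])}
{'time': 0.1, 'q': array([6.37872399e+01, 5.99531252e+00, 5.53207463e+00, 8.96057479e+01,
       4.12033512e-04, 7.75285076e+01]), 'qvel': array([-0.09171316, -0.06487441,  0.07886244, -0.01102136,  0.0800488 ,
       -0.01423016]), 'joint_torque': array([ 5.91041433e-03, -5.58204031e+01,  5.04720461e+01,  1.29587392e-02,
       -2.65168301e-04,  1.81149005e-05]), 'tool_pos': array([0.14239539, 0.58263484, 0.30320424]), 'tcp_rot': array([-1.79932731e+02, -1.53000514e-02,  1.66258723e+02]), 'ft_force': array([-0.03472836, -0.20169044,  0.97484197]), 'torque': array([0.0193311 , 0.00835335, 0.01147867]), 'gripper_width': 0.08559317433216357}
```

View pics/scene0.png

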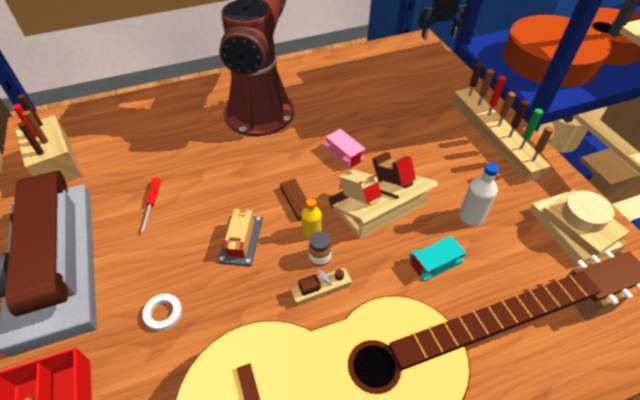

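View pics/top0.png

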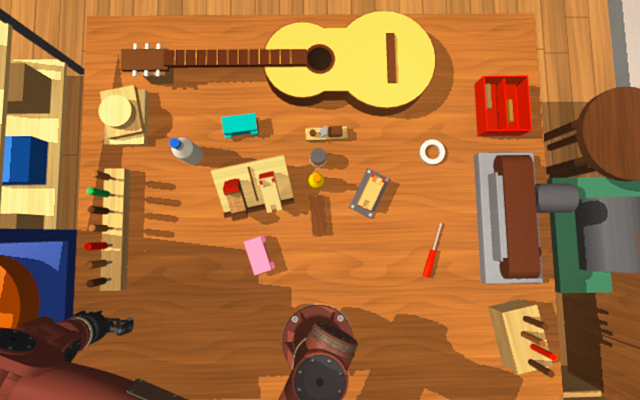

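The scene view shows the rack at about (385,200), with a pale block at (360,187) and a dark saddle at (395,172) on it. The base on its steel plate is at (240,238), and the pink (345,147) and turquoise (437,257) look-alikes lie on the bench. In the top view the rack is at (252,187), the pale block at (268,190), the dark saddle at (235,190) and the base at (371,193). The spacer candidates are pale/rack, pink and turquoise. The pale one on the rack fits the description. I'll confirm it in an enlarged crop.

```bash
python3 - <<'E'
import cv2,numpy as np
a=cv2.imread("pics/scene0.png");b=cv2.imread("pics/top0.png")
A=cv2.resize(a[145:240,320:450],None,fx=6,fy=6,interpolation=cv2.INTER_CUBIC)
B=cv2.resize(b[150:220,205:395],None,fx=4,fy=4,interpolation=cv2.INTER_CUBIC)
A=cv2.resize(a[145:240,320:450],(420,307),interpolation=cv2.INTER_CUBIC)
A2=cv2.resize(a[200:270,215:325],(340,216),interpolation=cv2.INTER_CUBIC)
o=np.zeros((600,780,3),np.uint8);o[:280,:760]=B;o[285:592,:420]=A;o[285:501,430:770]=A2
cv2.imwrite("pics/crop1.png",o)
E
```

```text
(no output)
```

View pics/crop1.png

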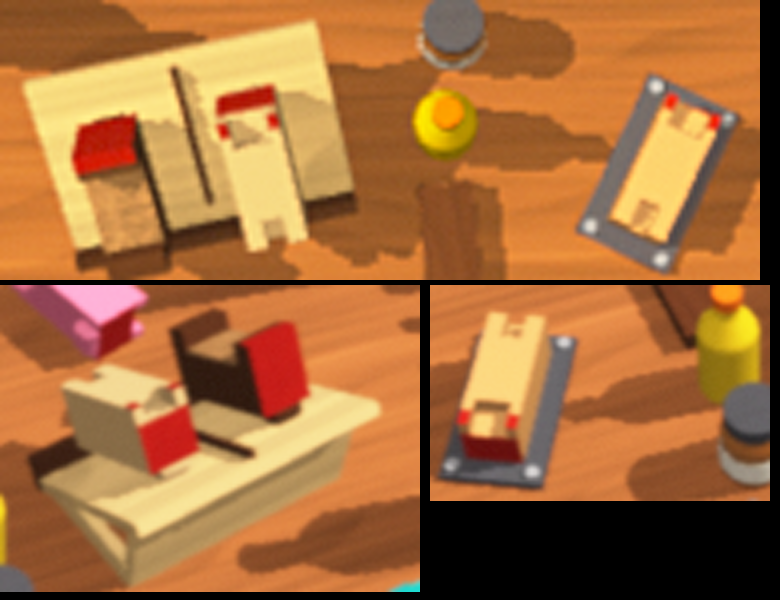

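The crop confirms it: the pale, notched, red-ended block on the rack is the spacer (top-view crop 258,165) and the dark horned one is the cradle (crop 120,185). The base's red end points up-right in the top view. Next I'll get rough positions from the top view.

```bash
cat > h.py <<'E'
import numpy as np,cv2
from scipy.spatial.transform import Rotation as Ro
def cal(robot,n):
    c=dict(robot.get_calibration(n)); c["R"]=cv2.Rodrigues(np.array(c["rvec"]))[0]; c["f"]=200/np.tan(np.radians(c["vertical_fov"]/2)); return c
def ray(c,p):
    d=c["R"].T@np.array([(p[0]-c["cx"])/c["f"],(p[1]-c["cy"])/c["f"],1]); o=-c["R"].T@np.array(c["tvec"]).ravel(); return o,d/np.linalg.norm(d)
def plane(c,p,z=None,n=(0,0,1),p0=None):
    o,d=ray(c,p); n=np.array(n,float); p0=np.array([0,0,z]) if p0 is None else p0
    return o+d*(n@(p0-o))/(n@d)
def proj(c,X):
    X=np.atleast_2d(X)@c["R"].T+np.array(c["tvec"]).ravel(); return X[:,:2]/X[:,2:]*c["f"]+[c["cx"],c["cy"]]
def shelf(rk,yaw):  # rack frame rotation with x uphill along shelf, z normal
    return (Ro.from_euler('z',yaw,degrees=True)*Ro.from_euler('y',-32,degrees=True))
DOWN=Ro.from_euler('x',180,degrees=True)
def tool(Rpart): # jaws along part y, tool z along -part z, as rotation
    return Rpart*DOWN
def rpy(R): return R.as_euler('xyz',degrees=True)
E
python3 - <<'E'
from plant import robot; from h import *
c=cal(robot,"top")
P=lambda u,v,z: plane(c,(205+u/4-.4,150+v/4-.4),z)
a,b=P(23,85,.105),P(317,22,.105); print("rack hi",a,b,np.linalg.norm(a-b))
y=(a-b);x=np.array([y[1],-y[0],0])/np.hypot(*y[:2]); x=x if x[0]>0 else -x
m=(a+b)/2; print("rack mid",m-.0607*x, "yaw",np.degrees(np.arctan2(x[1],x[0])))
k=[P(*q,.008) for q in ((650,75),(742,118),(668,272),(577,230))]
print("base",np.mean(k,0),[np.linalg.norm(k[i]-k[i-1]) for i in range(4)])
d=(k[0]+k[1]-k[2]-k[3]); print("yaw",np.degrees(np.arctan2(d[1],d[0])))
# spacer notched-top far/near edge
for q,z in (((217,115),.14),((278,110),.14)): print(P(*q,z))
w=cal(robot,"wrist");t=robot.observe()
R=Ro.from_euler('xyz',t["tcp_rot"],degrees=True)
o,d=ray(w,(w["cx"],w["cy"])); print("cam in tool",R.inv().apply(o-t["tool_pos"]),R.inv().apply(d),w["vertical_fov"], "img right in tool",R.inv().apply(w["R"][0]))
E
```

```text
rack hi [0.58634151 0.35195667 0.105     ] [0.63702721 0.10538213 0.105     ] 0.2517301005315917
rack mid [0.55222753 0.21644749 0.105     ] yaw 11.61587937223544
base [ 0.51425193 -0.19516962  0.008     ] [np.float64(0.15621762634868566), np.float64(0.09179241140227733), np.float64(0.15553010284320004), np.float64(0.08961377576537934)]
yaw -26.853833911388776
[0.55390319 0.18492405 0.14      ]
[0.55737835 0.13519247 0.14      ]
cam in tool [ 0.06727672  0.0001118  -0.07085604] [-2.69355397e-01  3.30599979e-04  9.63040789e-01] 61.80073359441783 img right in tool [-3.46305589e-04  9.99999843e-01 -4.40146681e-04]
```

```bash
cat >> h.py <<'E'
rack=np.array([.552,.216,0]); ryaw=11.6; base=np.array([.514,-.195,0]); byaw=-26.9
RS=shelf(0,ryaw)
def onrack(y,up=0,s=.060,h=.043): # point: s up the shelf from ledge, h above shelf
    st=np.array([-.075,y,.020]); T=Ro.from_euler('y',-32,degrees=True)
    return rack+Ro.from_euler('z',ryaw,degrees=True).apply(st+T.apply([s,0,h+up]))
RB=Ro.from_euler('z',byaw,degrees=True)
E
python3 - <<'E'
from plant import robot; from h import *
for f in (0,180):
    F=Ro.from_euler('z',f,degrees=True)
    for nm,p,R in (("sp look",onrack(-.06,.19),RS),("sp",onrack(-.06,.054),RS),("cr",onrack(.06,.054),RS),("cr look",onrack(.06,.19),RS),("base look",base+[0,0,.26],RB),("b1",base+[0,0,.144],RB),("b2",base+[0,0,.204],RB),("b2hi",base+[0,0,.28],RB)):
        q=robot.ik(p,rpy(tool(R*F))); print(f,nm,np.round(p,3),None if q is None else np.round(q))
E
```

```text
0 sp look [0.419 0.128 0.249] None
0 sp [0.49  0.142 0.134] None
0 cr [0.466 0.26  0.134] [  16.  -40.  -56.   42.   -2. -176.]
0 cr look [0.395 0.245 0.249] None
0 base look [ 0.514 -0.195  0.26 ] [-34.  -3.  -8.  85.   0. 172.]
0 b1 [ 0.514 -0.195  0.144] [-34.  -1. -18.  73.   0. 172.]
0 b2 [ 0.514 -0.195  0.204] [-34.  -3. -13.  79.   0. 172.]
0 b2hi [ 0.514 -0.195  0.28 ] [-34.  -3.  -6.  87.   0. 172.]
180 sp look [0.419 0.128 0.249] None
180 sp [0.49  0.142 0.134] None
180 cr [0.466 0.26  0.134] [ 16. -40. -56.  42.  -2.   4.]
180 cr look [0.395 0.245 0.249] None
180 base look [ 0.514 -0.195  0.26 ] [-34.  -3.  -8.  85.   0.  -8.]
180 b1 [ 0.514 -0.195  0.144] [-34.  -1. -18.  73.   0.  -8.]
180 b2 [ 0.514 -0.195  0.204] [-34.  -3. -13.  79.   0.  -8.]
180 b2hi [ 0.514 -0.195  0.28 ] [-34.  -3.  -6.  87.   0.  -8.]
```

```bash
python3 - <<'E'
from plant import robot; from h import *
for phi in (12,16,20,24,28):
  Y=Ro.from_euler('y',phi,degrees=True); out=[]
  for nm,y in (("sp",-.06),("cr",.06)):
    T=tool(RS*Y); 
    for back in (0,.06,.12,.16):
        p=onrack(y,.006)-T.apply([0,0,.054+back]); q=robot.ik(p,rpy(T)); out.append(None if q is None else list(np.round(q)))
  T=tool(RB*Y)
  for h in (.09,.15,.15+.06,.15+.1):
        p=base+[0,0,h+.006]-T.apply([0,0,.054]); q=robot.ik(p,rpy(T)); out.append(None if q is None else list(np.round(q)))
  print(phi,*out,sep="\n  ")
E
```

```text
12
  [np.float64(-0.0), np.float64(-31.0), np.float64(-45.0), np.float64(56.0), np.float64(4.0), np.float64(169.0)]
  [np.float64(-1.0), np.float64(-37.0), np.float64(-43.0), np.float64(64.0), np.float64(4.0), np.float64(168.0)]
  [np.float64(-2.0), np.float64(-41.0), np.float64(-40.0), np.float64(71.0), np.float64(4.0), np.float64(168.0)]
  [np.float64(-2.0), np.float64(-43.0), np.float64(-37.0), np.float64(76.0), np.float64(5.0), np.float64(167.0)]
  [np.float64(16.0), np.float64(-25.0), np.float64(-41.0), np.float64(54.0), np.float64(-1.0), np.float64(-176.0)]
  [np.float64(16.0), np.float64(-31.0), np.float64(-39.0), np.float64(61.0), np.float64(-1.0), np.float64(-176.0)]
  [np.float64(16.0), np.float64(-35.0), np.float64(-36.0), np.float64(69.0), np.float64(-2.0), np.float64(-176.0)]
  [np.float64(16.0), np.float64(-37.0), np.float64(-34.0), np.float64(73.0), np.float64(-2.0), np.float64(-176.0)]
  [np.float64(-34.0), np.float64(14.0), np.float64(-2.0), np.float64(85.0), np.float64(-1.0), np.float64(173.0)]
  [np.float64(-34.0), np.float64(13.0), np.float64(2.0), np.float64(91.0
[... 5024 characters left out ...]
.float64(-177.0)]
  [np.float64(15.0), np.float64(-8.0), np.float64(-12.0), np.float64(82.0), np.float64(-0.0), np.float64(-177.0)]
  [np.float64(15.0), np.float64(-8.0), np.float64(-8.0), np.float64(86.0), np.float64(-0.0), np.float64(-177.0)]
  [np.float64(-33.0), np.float64(35.0), np.float64(19.0), np.float64(102.0), np.float64(-3.0), np.float64(175.0)]
  [np.float64(-33.0), np.float64(33.0), np.float64(24.0), np.float64(108.0), np.float64(-3.0), np.float64(175.0)]
  [np.float64(-33.0), np.float64(33.0), np.float64(29.0), np.float64(114.0), np.float64(-3.0), np.float64(175.0)]
  [np.float64(-33.0), np.float64(33.0), np.float64(34.0), np.float64(119.0), np.float64(-3.0), np.float64(175.0)]
```

```bash
cat >> h.py <<'E'
PHI=16
def TR(R): return R*Ro.from_euler('y',PHI,degrees=True)*Ro.from_euler('z',180,degrees=True)*DOWN
E
python3 - <<'E'
from plant import robot; from h import *
T=TR(RS); robot.set_gripper(.085)
p=onrack(-.03,.0)-T.apply([0,0,.054+.16]); print(p)
robot.move_pose(p,rpy(T)); robot.pause(.3)
t=robot.observe(); c=cal(robot,"wrist"); im=robot.grab_frame("wrist"); cv2.imwrite("pics/w1.png",im)
np.save("w1.npy",c,allow_pickle=True); print(t["time"],t["tool_pos"],t["q"])
T=TR(RB); p=base+[0,0,.06]-T.apply([0,0,.26])
robot.move_pose(p,rpy(T)); robot.pause(.3)
t=robot.observe(); c=cal(robot,"wrist"); im2=robot.grab_frame("wrist"); cv2.imwrite("pics/w2.png",im2)
np.save("w2.npy",c,allow_pickle=True); print(t["time"],t["tool_pos"])
E
```

```text
[0.45430508 0.16532059 0.29397123]
2.525 [0.45423683 0.16564569 0.29396308] [  3.35739141 -33.34704755 -30.65763558  76.85747047   2.27540499
  -7.96036135]
4.3583 [ 0.57805109 -0.22670536  0.31052933]
```

View pics/w1.png

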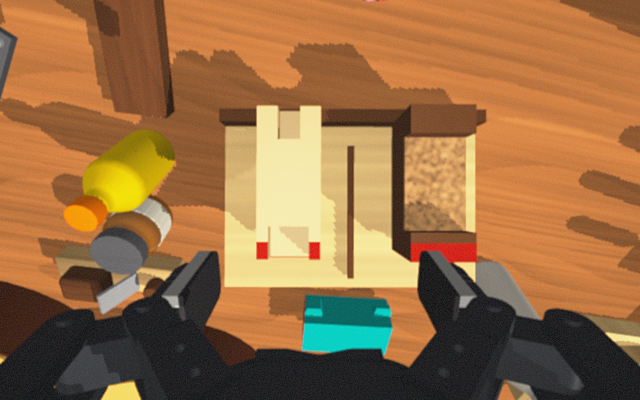

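View pics/w2.png

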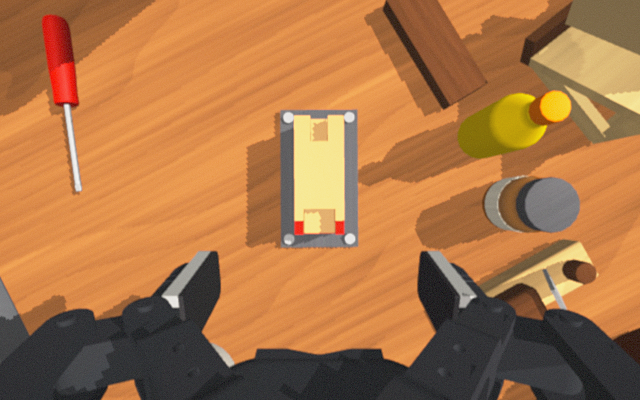

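Wrist view 1: the spacer top spans about columns 256–321 and rows 106–259 with red at the bottom (uphill). The cradle's horns are at (444,120) and (444,252). Wrist view 2: the base top is about columns 294–344 and rows 115–235, red end at the bottom. I'll find the edges to subpixel accuracy and cast rays.

```bash
cat >> h.py <<'E'
def edge(im,a,b,n=60,w=4,side=3):
    """strongest colour step along segment a->b (pixels), averaged over +-w px across it"""
    a,b=np.array(a,float),np.array(b,float); d=(b-a)/np.linalg.norm(b-a); o=np.array([-d[1],d[0]])
    L=np.linalg.norm(b-a); s=np.arange(0,L,.25); k=np.arange(-w,w+.1,1)
    X=a+s[:,None,None]*d+k[None,:,None]*o
    v=cv2.remap(im.astype(np.float32),X[...,0].astype(np.float32),X[...,1].astype(np.float32),cv2.INTER_LINEAR).mean(1)
    v=cv2.GaussianBlur(v,(1,9),0); g=np.linalg.norm(v[8:]-v[:-8],axis=1); i=g.argmax()
    lo,hi=max(0,i-6),i+7; ss=(s[lo:hi][:len(g[lo:hi])]+1)@g[lo:hi]/g[lo:hi].sum()
    return a+ss*d
def solve(P,ax):   # P: left/right edge points at plain, red; plain end, red end -> centre, yaw dir
    pass
E
python3 - <<'E'
from h import *
c1=np.load("w1.npy",allow_pickle=True).item();c2=np.load("w2.npy",allow_pickle=True).item()
i1=cv2.imread("pics/w1.png");i2=cv2.imread("pics/w2.png")
def meas(nm,im,c,segs,R,p0):
    n=R.apply([0,0,1]); out={}
    for k,(a,b) in segs.items():
        e=edge(im,a,b); X=R.inv().apply(plane(c,e,n=n,p0=p0)-p0); out[k]=X
        print(nm,k,np.round(e,1),np.round(X*1000,1)[:2])
print("spacer: coords along shelf frame, relative to nominal spacer top centre")
meas("sp",i1,c1,dict(Lr=((250,225),(262,225)),Rr=((315,225),(328,225)),Lp=((250,150),(262,150)),Rp=((315,150),(328,150)),
  Lp2=((250,115),(262,115)),Rp2=((315,115),(328,115)),pl1=((265,98),(265,114)),pl2=((312,98),(312,114)),rd1=((262,252),(262,268)),rd2=((315,252),(315,268))),RS,onrack(-.06,.030))
meas("cr",i1,c1,dict(Lr=((402,252),(418,252)),Rr=((470,252),(484,252)),Lp=((402,120),(418,120)),Rp=((470,115),(484,115)),
  pl=((440,97),(440,112)),pli=((440,128),(440,142)),rdi=((440,236),(440,249)),rd=((440,253),(440,270))),RS,onrack(.06,.037))
meas("bs",i2,c2,dict(Lr=((287,228),(302,228)),Rr=((337,228),(352,228)),Lm=((287,170),(302,170)),Rm=((337,170),(352,170)),Lp=((287,130),(302,130)),Rp=((337,130),(352,130)),
  pl1=((302,108),(302,122)),pl2=((336,108),(336,122)),rd1=((299,227),(299,242)),rd2=((340,227),(340,242)),ri=((300,214),(300,228))),RB,base+[0,0,.06])
E
```

```text
spacer: coords along shelf frame, relative to nominal spacer top centre
sp Lr [255.5 225. ] [ 33.3 -19.3]
sp Rr [320. 225.] [33.3 31.1]
sp Lp [256.1 150. ] [-25.6 -19. ]
sp Rp [320.6 150. ] [-25.6  31.7]
sp Lp2 [256. 115.] [-53.1 -19.1]
sp Rp2 [320.8 115. ] [-53.1  31.8]
sp pl1 [265. 105.] [-61. -12.]
sp pl2 [312.  105.3] [-60.7  24.9]
sp rd1 [262.  258.7] [ 59.7 -14.3]
sp rd2 [315. 259.] [59.9 27.2]
cr Lr [410.2 252. ] [ 53.3 -20.1]
cr Rr [476.1 252. ] [53.4 30.2]
cr Lp [410.3 120. ] [-47.5 -19.8]
cr Rp [476. 115.] [-51.3  30.5]
cr pl [440.  103.8] [-59.9   2.9]
cr pli [440.  136.9] [-34.5   2.9]
cr rdi [440.  242.9] [46.4  2.7]
cr rd [440.  255.4] [55.9  2.6]
bs Lr [293.8 228. ] [ 54.2 -23.9]
bs Rr [343.9 228. ] [54.2 26.7]
bs Lm [293.3 170. ] [ -4.4 -24.5]
bs Rm [344.2 170. ] [-4.4 26.9]
bs Lp [293.3 130. ] [-44.8 -24.6]
bs Rp [344. 130.] [-44.9  26.7]
bs pl1 [302.  114.5] [-60.5 -15.8]
bs pl2 [336.  114.3] [-60.7  18.6]
bs rd1 [299.  234.5] [ 60.8 -18.7]
bs rd2 [340.  234.2] [60.4 22.7]
bs ri [300.  220.7] [ 46.8 -17.7]
```

Measured sizes match (spacer 120.6×50.6, base 121×51). The offsets from nominal are spacer y +6.2 mm, cradle y +5.2 mm and base y +1.2 mm, with yaw errors under 0.4°. Next I'll grasp the spacer and lift it.

```bash
cat >> h.py <<'E'
base=base+RB.apply([0.0001,.0012,0])
G=.006; OPEN=.068
def grasp(robot,y):
    T=TR(RS); g=onrack(y,G)
    robot.set_gripper(OPEN)
    robot.move_pose(g-T.apply([0,0,.054+.11]),rpy(T))
    hit=robot.line_to(g-T.apply([0,0,.054]),vel=.12,guard=12); print("hit",hit,robot.observe()["tool_pos"]-(g-T.apply([0,0,.054])))
    robot.set_gripper(0.03); robot.pause(.2)
    t=robot.observe(); print("w",t["gripper_width"],t["ft_force"],t["time"])
    return t
E
python3 - <<'E'
from plant import robot; from h import *
t=grasp(robot,-.0538)
if .045<t["gripper_width"]<.056:
    p=t["tool_pos"]; robot.line_to(p+[0,0,.17],vel=.15); robot.pause(.2)
    T=TR(RB)
    robot.move_pose(base+[0,0,.25+G]-T.apply([0,0,.054]),rpy(T)); robot.pause(.2)
    c=cal(robot,"wrist");cv2.imwrite("pics/w3.png",robot.grab_frame("wrist"));np.save("w3.npy",c,allow_pickle=True)
t=robot.observe();print(t["gripper_width"],t["ft_force"],t["tool_pos"],t["tcp_rot"],t["time"])
E
```

```text
hit False [ 3.81231582e-04 -4.45904458e-05  8.33056599e-04]
w 0.04949685898893282 [-3.737399   -0.09529778  6.55643697] 7.7
0.04917897291168883 [ 0.18395432 -0.07665565 -3.37288312] [ 0.52811433 -0.19969897  0.30849019] [-179.99815464  -15.93486744  153.19817927] 10.75
```

View pics/w3.png

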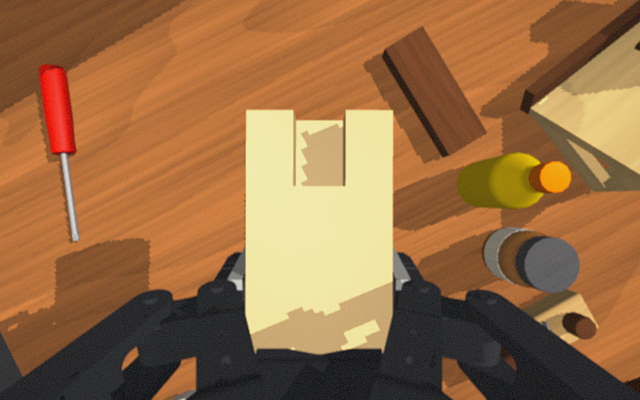

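Wrist view 3: the spacer is held with its plain end at row 110 and its side edges at columns 246 and 393. They are parallel, so the top is square to the camera. I'll measure its offset in the grip.

```bash
cat >> h.py <<'E'
def held(im,c,t,segs,ztop):
    Rt=Ro.from_euler('xyz',t["tcp_rot"],degrees=True); Rp=Rt*TR(Ro.identity()).inv()
    g=t["tool_pos"]+Rt.apply([0,0,.054]); cen=g-Rp.apply([0,0,G]); p0=cen+Rp.apply([0,0,ztop])
    for k,(a,b) in segs.items():
        e=edge(im,a,b,w=3); X=Rp.inv().apply(plane(c,e,n=Rp.apply([0,0,1]),p0=p0)-p0)
        print(k,np.round(e,1),np.round(X*1000,1)[:2])
E
python3 - <<'E'
from plant import robot; from h import *
held(cv2.imread("pics/w3.png"),np.load("w3.npy",allow_pickle=True).item(),robot.observe(),dict(
 pl1=((270,100),(270,120)),pl2=((370,100),(370,120)),ni=((315,178),(315,195)),L1=((238,120),(254,120)),R1=((385,120),(401,120)),L2=((238,220),(254,220)),R2=((385,220),(401,220)),
 nl=((288,140),(302,140)),nr=((337,130),(353,130))),.030)
E
```

```text
pl1 [270.  109.3] [-61.9 -16.2]
pl2 [370.  109.3] [-61.9  18.3]
ni [315.  185.7] [-35.6  -0.7]
L1 [245.5 120. ] [-58.2 -24.6]
R1 [392.7 120. ] [-58.2  26.1]
L2 [245.3 220. ] [-23.8 -24.7]
R2 [392.5 220. ] [-23.8  26. ]
nl [292.7 140. ] [-51.3  -8.4]
nr [345.3 130. ] [-54.8   9.7]
```

```bash
cat >> h.py <<'E'
def place(robot,h,dx,dy):
    T=TR(RB); P=lambda z: base+RB.apply([dx,dy,0])+[0,0,z+G]-T.apply([0,0,.054])
    robot.line_to(P(h+.02),vel=.12,rotation=rpy(T)); robot.pause(.2)
    hit=robot.line_to(P(h-.003),vel=.025,guard=8); robot.pause(.2)
    t=robot.observe(); d=RB.inv().apply(t["tool_pos"]-P(h)); print("hit",hit,"rel seat mm",np.round(d*1000,1),"F",t["ft_force"],"M",t["torque"],"t",t["time"])
    return d[2]
E
python3 - <<'E'
from plant import robot; from h import *
place(robot,.09,.0016,-.0005)
c=cal(robot,"scene");cv2.imwrite("pics/s2.png",cv2.resize(robot.grab_frame("scene")[150:280,180:340],(640,520),interpolation=cv2.INTER_CUBIC))
E
```

```text
hit True rel seat mm [-0.2  0.  -0. ] F [0.77206097 0.39747381 5.70806771] M [-0.20309991 -0.08706835 -0.01988315] t 13.2167
```

View pics/s2.png

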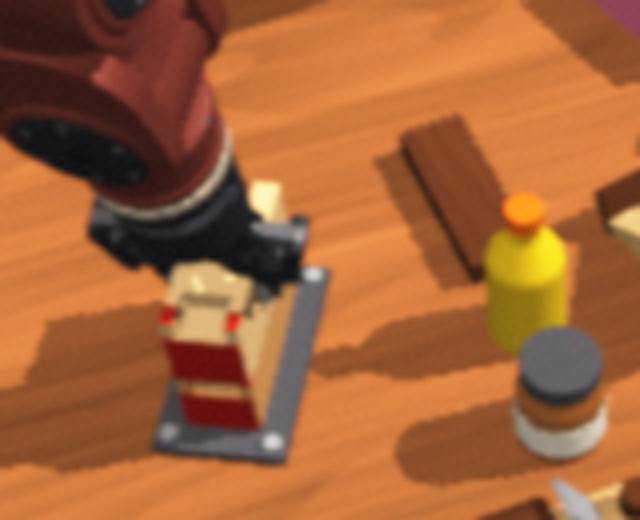

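It stopped exactly at seat height and the view shows the spacer on the base, red end over red end. There is a pale strip between the red faces that I want to check, so I'll release and inspect before going on.

```bash
python3 - <<'E'
from plant import robot; from h import *
robot.set_gripper(OPEN); T=TR(RB)
p=robot.observe()["tool_pos"]; robot.line_to(p-T.apply([0,0,.12]),vel=.15); robot.pause(.2)
c=cal(robot,"wrist"); w=robot.grab_frame("wrist"); np.save("w4.npy",c,allow_pickle=True); cv2.imwrite("pics/w4.png",w)
# go to look at it from the plain/red side: move clear for the scene camera
T2=TR(RS); robot.move_pose(onrack(.065,G)-T2.apply([0,0,.054+.11]),rpy(T2))
s=robot.grab_frame("scene"); cv2.imwrite("pics/s3full.png",s); cs=cal(robot,"scene"); print(robot.observe()["time"])
print("scene proj corners", np.round(proj(cs,[base+RB.apply([sx*.06,sy*.025,z]) for sx in(1,-1) for sy in(1,-1) for z in(.06,.12)]),1).tolist())
o=np.zeros((400,800,3),np.uint8); o[:,:420]=cv2.resize(w[80:360,180:474],(420,400)); o[:,425:]=cv2.resize(s[190:275,205:285],(375,400),interpolation=cv2.INTER_CUBIC)
cv2.imwrite("pics/c4.png",o)
E
```

```text
16.5917
scene proj corners [[241.9, 246.3], [238.6, 232.5], [222.8, 244.4], [218.8, 230.6], [251.6, 210.0], [249.0, 195.7], [233.7, 208.4], [230.4, 194.1]]
```

View pics/c4.png

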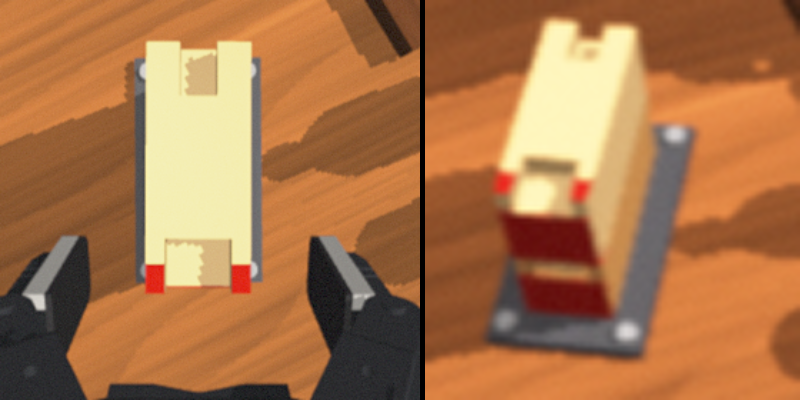

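The crops show the spacer on the base. Its top corners in the scene view match the seated prediction within about 1 px, and the pale strip is just the lug in the notch region. Now I'll measure the spacer top for the cradle, then grasp the cradle.

```bash
python3 - <<'E'
from plant import robot; from h import *
c=np.load("w4.npy",allow_pickle=True).item(); im=cv2.imread("pics/w4.png"); p0=base+[0,0,.12]
q=lambda x,y:(180+x*.7,80+y*.7)
for k,a,b in (("pl1",(160,30),(160,55)),("pl2",(235,30),(235,55)),("rd1",(155,280),(155,305)),("rd2",(242,280),(242,305)),("L",(138,200),(155,200)),("R",(242,200),(260,200)),("L2",(138,90),(155,90)),("R2",(242,90),(260,90))):
    e=edge(im,q(*a),q(*b),w=2); print(k,np.round(e,1),np.round(RB.inv().apply(plane(c,e,n=(0,0,1),p0=p0)-p0)*1000,1))
t=grasp(robot,.0652)
if .045<t["gripper_width"]<.056:
    p=t["tool_pos"]; robot.line_to(p+[0,0,.2],vel=.15); robot.pause(.2)
    T=TR(RB)
    robot.move_pose(base+[0,0,.28+G]-T.apply([0,0,.054]),rpy(T)); robot.pause(.2)
    c=cal(robot,"wrist");cv2.imwrite("pics/w5.png",robot.grab_frame("wrist"));np.save("w5.npy",c,allow_pickle=True)
t=robot.observe();print(t["gripper_width"],t["ft_force"],t["tool_pos"],t["tcp_rot"],t["time"])
E
```

```text
pl1 [292.  108.3] [-60.7 -18.1   0. ]
pl2 [344.5 108.5] [-60.6  17.9   0. ]
rd1 [288.5 284.9] [ 60.  -20.4   0. ]
rd2 [349.4 284.9] [60.  21.1  0. ]
L [281.2 220. ] [ 15.8 -25.4   0. ]
R [355.5 220. ] [15.8 25.3  0. ]
L2 [281.4 143. ] [-36.9 -25.3   0. ]
R2 [355.4 143. ] [-36.9  25.4   0. ]
hit False [0.00034531 0.00013625 0.0008953 ]
w 0.049458930548446495 [-3.81862274 -2.02868785  7.12247471] 18.625
0.0493479764320587 [ 0.0584438   0.64667579 -3.42762222] [ 0.52811856 -0.1999148   0.33823262] [-179.99842212  -15.96143398  153.17572418] 22.2667
```

View pics/w5.png

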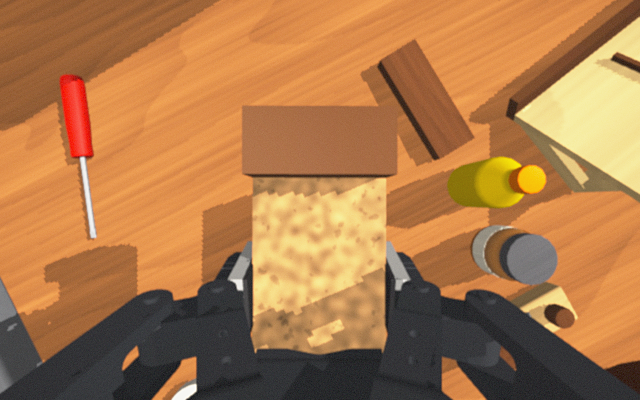

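Wrist view 5: the cradle is held, with its plain horn at rows 106–174 and columns 243–397, square in the picture.

```bash
python3 - <<'E'
from plant import robot; from h import *
held(cv2.imread("pics/w5.png"),np.load("w5.npy",allow_pickle=True).item(),robot.observe(),dict(
 pl1=((270,97),(270,115)),pl2=((370,97),(370,115)),hi=((280,166),(280,183)),L1=((235,120),(250,120)),R1=((390,120),(405,120)),L2=((235,165),(250,165)),R2=((390,165),(405,165))),.037)
E
```

```text
pl1 [270.  105.1] [-61.4 -15.2]
pl2 [370.  105.5] [-61.2  17.2]
hi [280.  176.8] [-38.1 -12. ]
L1 [241.5 120. ] [-56.5 -24.4]
R1 [397. 120.] [-56.5  25.9]
L2 [241.5 165. ] [-42.  -24.4]
R2 [396.9 165. ] [-42.   25.8]
```

```bash
python3 - <<'E'
from plant import robot; from h import *
d=place(robot,.15,.0009,-.0006)
if abs(d)<.003:
    robot.set_gripper(OPEN); T=TR(RB)
    p=robot.observe()["tool_pos"]; robot.line_to(p-T.apply([0,0,.12]),vel=.15); robot.pause(.2)
    c=cal(robot,"wrist"); w=robot.grab_frame("wrist"); np.save("w6.npy",c,allow_pickle=True); cv2.imwrite("pics/w6.png",w)
    robot.move_pose([.40,.10,.33],[180,0,180]); robot.pause(.3)
    s=robot.grab_frame("scene"); tp=robot.grab_frame("top"); cs=cal(robot,"scene")
    cv2.imwrite("pics/s6.png",s);cv2.imwrite("pics/t6.png",tp)
    C=proj(cs,[base+RB.apply([sx*.06,sy*.025,z]) for sx in(1,-1) for sy in(1,-1) for z in(.12,.187)]); print(np.round((C-[195,165])*[5,5],0).tolist())
    o=np.zeros((560,800,3),np.uint8); o[:,:450]=cv2.resize(s[165:277,195:285],(450,560),interpolation=cv2.INTER_CUBIC); o[:232,455:]=cv2.resize(w[60:360,110:556],(345,232)); o[240:456,455:]=cv2.resize(s[130:290,120:375],(345,216))
    cv2.imwrite("pics/c6.png",o); print(robot.observe()["time"])
E
```

```text
hit True rel seat mm [-0.2  0.   0.3] F [ 0.11627308 -1.20934324  5.04427699] M [ 0.05270456 -0.18085706  0.02512814] t 24.475
[[218.0, 338.0], [199.0, 253.0], [119.0, 328.0], [95.0, 244.0], [270.0, 153.0], [254.0, 66.0], [177.0, 145.0], [157.0, 58.0]]
27.6917
```

View pics/c6.png

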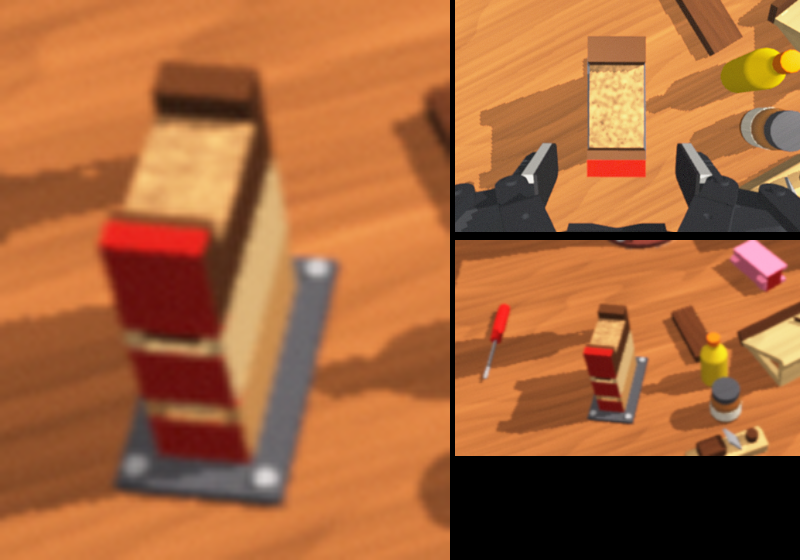

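The final views show all three tiers aligned, with the red ends stacked and the horn corners within about 1.5 px of the seated prediction. The contact height was within 0.3 mm of seated. I'll compare the bystanders before and after, then hand in.

```bash
python3 - <<'E'
from plant import robot; import cv2,numpy as np
a,b=cv2.imread("pics/scene0.png"),cv2.imread("pics/s6.png")
for n,(x,y) in dict(glue=(311,220),jar=(320,249),driver=(150,205),plane=(321,286),spray=(479,195),offcut=(292,198),binding=(161,312),pink=(345,147),turq=(437,257)).items():
    t=a[y-14:y+15,x-14:x+15]; m=cv2.matchTemplate(b[y-22:y+23,x-22:x+23],t,cv2.TM_CCOEFF_NORMED); _,v,_,l=cv2.minMaxLoc(m); print(n,round(v,2),l[0]-8,l[1]-8)
robot.job_done(); print(robot.observe()["time"])
E
```

```text
glue 0.97 0 0
jar 1.0 0 0
driver 0.6 0 0
plane 1.0 0 0
spray 1.0 0 0
offcut 1.0 0 0
binding 1.0 0 0
pink 1.0 0 0
turq 1.0 0 0
the job is handed in; nothing more can be done
the job is handed in; nothing more can be done
```

I set the maple spacer on the base and the cradle on the spacer, red ends together. Both were lowered under a force guard and released once seated, and the job is handed in. The clock read 27.7 s at my last check before that.

- **Seating:** contact came at 0.0 mm (spacer) and 0.3 mm (cradle) from the calculated seat height. After release, the stack's corners in the scene view were within about 1.5 px of the seated, level prediction. For the spacer, the wrist view also put its centre within 0.3 mm of the base's. I took no such wrist measurement of the seated cradle.
- **Bystanders:** image matching before and after showed no shift in any bystander or in the pink and turquoise look-alikes. The screwdriver's match score was low (0.6), probably because of changed shadow, but its position showed no shift.
- **Disagreement:** camera widths read about 1–2 % large throughout, and I allowed for that.

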